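Check a trolley brake lever against its stop

TASK

Test the brake lever on the timber-trolley handle that is mounted on the bench: with the outside of the fingers, press the red lever in towards the bar until it meets its stop and keep it there for a moment, let it spring all the way back out, then press it in to the stop once more and finish while holding it there, so that the gap left to the bar can be measured. Only push the lever from its outer side: do not pinch it between the fingers or force it hard against the stop, and leave the things lying around undisturbed.

Things in the scene. Friction and masses are not known exactly. Their poses are not given: they have to be found in the camera images.
- handle: Trolley push handle fixed on a plywood board 150 x 360 x 18 mm. Origin: on the bench under the board, 10 mm behind its centre; z up. Its steel tube (25 mm thick, 420 long; 32 mm black rubber grip at y -115 to +40 mm) runs along y at x = 30, z = 115 mm. The lever is on the -x side, about facing the robot. Dark lever bracket: y 50 to 105, x -20 to +50 mm. Nothing is higher than 134 mm.
- lever_arm (a joint): Angle of the red brake lever about its upright pivot, rad: 0 = fully out, at rest; grows as it is pressed towards the bar; 0.32 = at its stop, still about 20 mm short of the rubber grip. At lever_pad the spring resists with about 2 N at first and 7 N just before the stop, which is rigid. Let go, it springs back to 0.
- lever_pad (a point): The place to press: outer face of the red lever, 110 mm from the pivot, mid height (115 mm above the bench). The blade is straight, 11 mm thick, 18 high, 135 long, with a 21 mm ball at its free end. Moves with the lever: x points level into the face (the way to press), y along the blade to the pivot, z up. Space is free outside the lever and below it, down to the plywood.
- lever_pivot (a point): Upright pivot axis of the red lever (on the blade's centre line, 5.5 mm behind the plane of its outer face), at the lever's mid height; does not move with the lever. Seen from above the lever turns counter-clockwise about it when pressed.
- mug: Bystander: white mug, 80 mm across, 90 mm high, loose, behind the handle. Origin: centre of its underside.
- glue: Bystander: orange glue bottle, 56 mm across, 125 mm high, loose, behind the handle. Origin: centre of its underside.
- offcut: Bystander: pale wooden offcut 140 x 50 x 30 mm, loose, to the right of the handle. Origin: centre of its underside.
- tin: Bystander: green tin, 64 mm across, 80 mm high, loose, to the left of the handle. Origin: centre of its underside.

How it is judged:
By the outcome, as a careful person would: the job done as asked, in the order asked, and still so for the second after the job is handed in, while the arm keeps its last pose, push and grip.
It also fails if it takes over 37 s, if anything falls off the work surface, if the arm or the gripper's body presses on something with over 40 N, if the wrist force passes 120 N, or if a joint passes its speed limit or range.

ROBOT

A 6-joint arm with a two-finger parallel gripper is mounted at the origin on the work surface. World frame = base frame: x ahead of the robot, y to its left, z up, the work surface at z = 0. Lengths are in m, angles in degrees, forces in N, time in s.
With the tool pointing down it reaches from about 0.375 to 0.9 m from the base axis. Payload 3.1 kg.
Tool frame: the origin (TCP) lies at the very end of the fingers, on their centre line; the grasp point (between the pads) lies 19 mm behind it (bot.grip_point_offset is the distance from the TCP to the grasp point, in m); z points along the fingers, x is the direction in which the jaws open and shut, and the axes are right-handed (so a half turn about z gives the same grasp; the last joint's range is limited). The gripper opens to 87 mm and grips with 3 to 60 N. Pads are 19 mm wide; open, the fingers measure 117 mm over their backs; the gripper's body (75 mm by 190 mm) begins 51 mm behind the grasp point.
Start: joints at [-86.087, 30.224, 82.088, -0, 67.689, -10.227], TCP at [0.153, -0.606, 0.223] pointing down, gripper open.
Joint ranges: [-176.69, 176.69], [-43.24, 126.21], [12.49, 139.97], [-82, 262], [0, 151.66], [-163.58, 163.58]. Speed limits (degrees/s): [159.86, 159.86, 180, 180, 180, 180].

INTERFACE

Orientations are given as a 3x3 rotation matrix whose columns are the frame's x, y, z axes.
In Python, from rig import bot, capture, recognise, place_of gives the robot as it stands.
- The arm moves only by the tool send_rows, never from a script. Its argument "motion" is a list of rows, each a list of 2 entries, a list of its own where there are three numbers: the shift along the tool's x, y, z in mm, then the turn about the tool's z in rad. A call has exactly 5 rows; each row shifts and turns the pose as measured when the row begins, along the tool's axes as they then stand; what a row does not reach is not made up. A row lasts 1/12 s, in which the tool goes at most 41.7 mm and 7.16 degrees, less where a joint would pass 70% of its speed; a pose out of reach is approached as far as the arm can. A call with a gripper value outside its range is refused whole. "gripper" is the closure, from 0 (fully open) to 1 (shut), set as the call begins (left out, the last holds). The fingers move at their own pace and stop on an object; the grip force is fixed at half the most. Time passes only in rows, so rows that do not move let the fingers close, or fill a call up. It gives the time, the measured TCP pose, the force and the opening at its end, in the units of the state.
- bot.read_state(): the state, without advancing time (a new reading comes with each control period).
- capture(name): name is "side" or "top"; returns a dict with "image" (400x640x3 uint8, blue, green, red), "fx", "fy", "cx", "cy" (pixels), "dist_coeffs" ([k1, k2, p1, p2, k3] as OpenCV has them; the pictures are not rectified), "rvec" (rotation vector, rad) and "tvec" (3), from world to camera coordinates, as OpenCV has them. Camera axes: x right, y down, z forward; pixel columns grow to the right and rows downward; lengths in m; the calibration is good to about 2 mm. A picture is of the moment at which its call begins. There is no depth.
- bot.hand_in(): hands the job in, once; it reports no verdict.
Trained networks look in the newest picture that a camera, given by its name, has taken for a name from the list of things; names that differ only in an ending like _2 or _b are one class to them, and where a whole thing is asked for, a point or a joint stands for the part that bears it (a point fixed in the world has none). Each returns a list of dicts, best first, with "p" (0 to 1); they miss things now and then, are a little off and sometimes report something else, mostly with a low value. They report only what shows in the picture. A call takes as long as a camera call.
- recognise(camera, target): "xy" ([column, row] in pixels, amid what is visible of it).
- place_of(camera, target): "xy" ([column, row] in pixels: a listed point, or the origin of a listed thing).
The state is a dict: "time_s": time; "joint_positions": joint angles; "qvel": joint speeds; "tau": joint torques, N m; "position": TCP position; "tcp_rot": TCP orientation; "force": force on the tool from outside, world axes, zero at the start; "moment": the same for the moment, N m; "opening": opening from 0.0 (shut) to 1.0 (fully open).
Only numpy, scipy, OpenCV 4.12 (cv2) and the standard library are available. Lean on these libraries where they do the work, as an engineer would, in place of code of your own. Each camera call takes 0.05 s, during which the arm holds its last target.

## Working session

There is one attempt and no reset: what is moved stays moved. The work goes in short steps, Python scripts to look and compute and a tool call to move; the robot and the scene stay as the last step left them, time stands still between calls to the robot, and variables do not carry over. Pictures are saved under pics/ and viewed, and the job is handed in when it is done.

Besides the shell and the picture viewer there is one more tool, called after "Request:" in YAML: its name, and indented under it one key for each argument. send_rows: Moves the arm, as the interface text tells. Its arguments: {"type":"object","properties":{"motion":{"type":"array","items":{"type":"array"}},"gripper":{"type":"number"}},"required":["motion"]}

```bash
ls; mkdir -p pics
cat > h.py <<'E'
import numpy as np, cv2
from rig import bot, capture, recognise, place_of
def ray(c,px):
    K=np.array([[c['fx'],0,c['cx']],[0,c['fy'],c['cy']],[0,0,1]])
    u=cv2.undistortPoints(np.array([[px]],float),K,np.array(c['dist_coeffs'],float))[0,0]
    R=cv2.Rodrigues(np.array(c['rvec'],float))[0];t=np.array(c['tvec'],float).ravel()
    return -R.T@t, R.T@np.array([u[0],u[1],1])
def atz(c,px,z):
    o,d=ray(c,px);return o+d*(z-o[2])/d[2]
def proj(c,P):
    K=np.array([[c['fx'],0,c['cx']],[0,c['fy'],c['cy']],[0,0,1]])
    return cv2.projectPoints(np.array(P,float).reshape(-1,3),np.array(c['rvec'],float),np.array(c['tvec'],float),K,np.array(c['dist_coeffs'],float))[0][:,0]
E
python3 - <<'E'
from h import *
H=dict(handle=0,lever_pad=.115,lever_pivot=.115,mug=0,glue=0,offcut=0,tin=0)
for n in('top','side'):
    c=capture(n);cv2.imwrite(f'pics/a_{n}.png',c['image'])
    print(n,ray(c,(320,200)))
    for t,z in H.items():
        for r in place_of(n,t)[:2]: print(t,np.round(r['p'],2),np.round(r['xy'],1),np.round(atz(c,r['xy'],z),4))
s=bot.read_state();print(s)
E
```

```text
pics
top (array([0.49675819, 0.04749114, 1.00969704]), array([ 0.12024173, -0.02647741, -0.99248021]))
handle 0.82 [300.1 206.6] [0.6009 0.0728 0.    ]
lever_pad 0.58 [303.5 223.9] [0.5488 0.0614 0.115 ]
lever_pad 0.35 [295.2 147.1] [0.7311 0.0838 0.115 ]
lever_pivot 0.7 [265.9 196.8] [0.6111 0.1501 0.115 ]
mug 0.59 [343.3 167.7] [ 0.7068 -0.0409  0.    ]
glue 0.8 [295.1 150.1] [0.753  0.0886 0.    ]
offcut 0.86 [399.5 247. ] [ 0.4984 -0.1878  0.    ]
side (array([0.02464859, 0.81964575, 1.10944973]), array([ 0.39206743, -0.54640118, -0.74018572]))
handle 0.84 [309.4 215.5] [0.6008 0.0664 0.    ]
lever_pad 0.64 [326.3 200. ] [0.5384 0.0756 0.115 ]
lever_pad 0.2 [264.  195.9] [0.6765 0.1632 0.115 ]
lever_pivot 0.89 [286.3 205.7] [0.6084 0.1543 0.115 ]
mug 0.86 [302.5 179.1] [ 0.705  -0.0355  0.    ]
mug 0.31 [326.4 197.4] [ 0.6036 -0.0189  0.    ]
glue 0.66 [263.1 195.9] [0.754  0.0889 0.    ]
offcut 0.83 [381.4 182. ] [ 0.5091 -0.1707  0.    ]
tin 0.84 [235.7 269.1] [0.6412 0.3278 0.    ]
{'time_s': 0.8, 'joint_positions': array([-8.60889221e+01,  3.02223606e+01,  8.20865109e+01, -1.91024669e-03,
        6.76899420e+01, -1.02269088e+01]), 'qvel': array([-0.03605997,  0.02345513, -0.01430306,  0.01594201, -0.03772024,
       -0.03933771]), 'tau': array([-6.68157122e-05, -4.39951694e+01, -1.76981431e+01,  6.34234864e-02,
        5.04001114e-02, -1.96867256e-05]), 'position': array([ 0.15268352, -0.60604685,  0.2225673 ]), 'tcp_rot': array([[ 2.44270250e-01, -9.69707195e-01, -2.93599577e-05],
       [-9.69707195e-01, -2.44270250e-01, -2.27652492e-05],
       [ 1.49038617e-05,  3.40314354e-05, -9.99999999e-01]]), 'force': array([-0.03048218,  0.30909493, -0.64476578]), 'moment': array([-0.04877574, -0.01108177, -0.02405729]), 'opening': 1.0008768537565975}
```

Run:
```python
import cv2
a=cv2.imread('pics/a_top.png');b=cv2.imread('pics/a_side.png')
cv2.imwrite('pics/b_top.png',cv2.resize(a[120:290,200:440],None,fx=3.3,fy=3.3,interpolation=2))
cv2.imwrite('pics/b_side.png',cv2.resize(b[120:290,200:440],None,fx=3.3,fy=3.3,interpolation=2))
```

```text
(no output)
```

View pics/b_top.png

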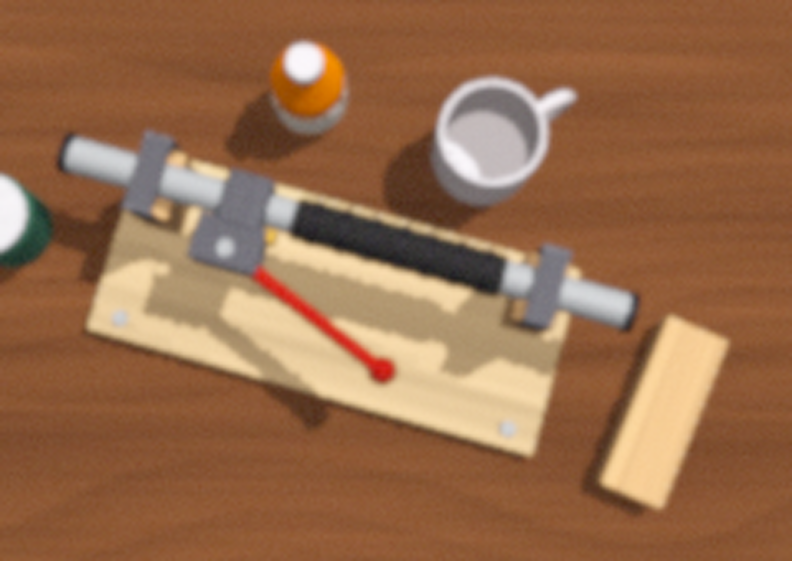

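View pics/b_side.png

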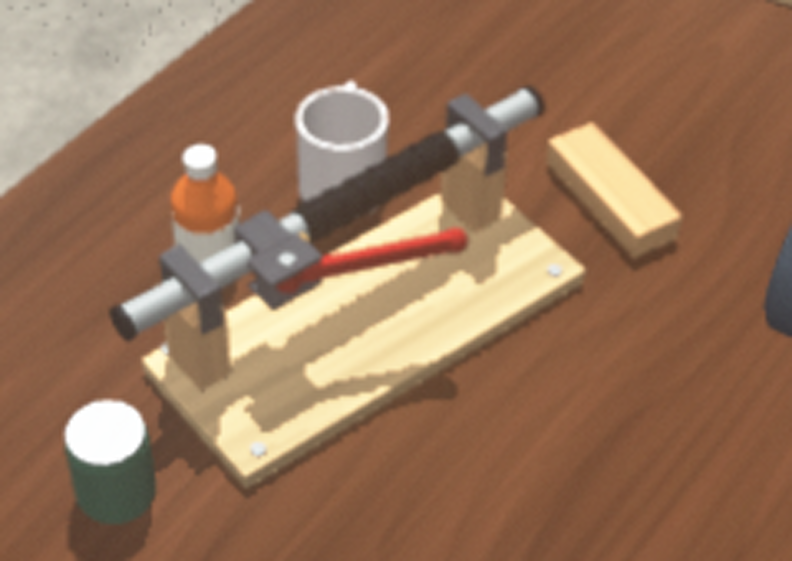

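View pics/a_top.png

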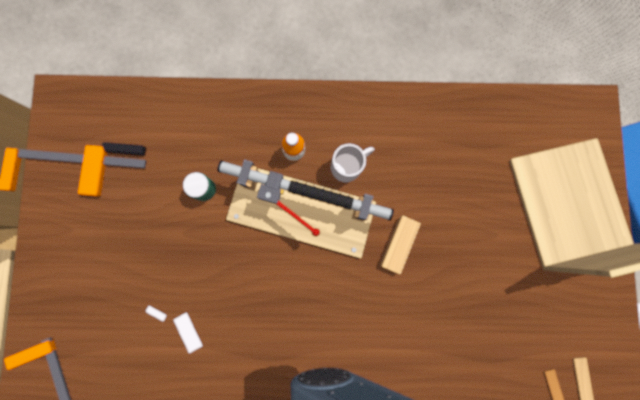

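Run:
```python
from h import *
T=capture('top');S=capture('side')
def tri(a,b):
    o1,d1=ray(T,a);o2,d2=ray(S,b);d1/=np.linalg.norm(d1);d2/=np.linalg.norm(d2)
    k=np.linalg.lstsq(np.c_[d1,-d2],o2-o1,rcond=None)[0]
    p,q=o1+k[0]*d1,o2+k[1]*d2;return (p+q)/2,np.linalg.norm(p-q)
f=lambda x,y:(200+(x+.5)/3.3-.5,120+(y+.5)/3.3-.5)
# red mask centroid of ball and axis
for n,c in(('T',T),('S',S)):
    im=c['image'].astype(int);m=(im[...,2]>120)&(im[...,1]<60)&(im[...,0]<60)
    m[:, :250]=0; m[:,400:]=0
    ys,xs=np.nonzero(m);print(n,len(xs),xs.min(),xs.max(),ys.min(),ys.max())
for n,a,b in(('ball',f(381,370),f(455,240)),('bolt',f(226,246),f(288,259)),('tubeL',f(70,152),f(122,320)),('tubeR',f(630,310),f(535,100))):
    p,e=tri(a,b);print(n,p.round(4),round(e,4), atz(T,a,.115).round(4),atz(S,b,.115).round(4))
tl=atz(T,f(70,152),.115);tr=atz(T,f(630,310),.115);d=tl-tr;print('yaw',np.degrees(np.arctan2(-d[0],d[1])),np.linalg.norm(d),(tl+tr)/2)
```

```text
T 113 277 318 203 234
S 11 295 339 194 202
ball [0.5313 0.0344 0.1137] 0.0006 [0.531  0.0343 0.115 ] [0.5309 0.0356 0.115 ]
bolt [0.615  0.1433 0.13  ] 0.0005 [0.6173 0.145  0.115 ] [0.6238 0.1328 0.115 ]
tubeL [0.6845 0.2586 0.114 ] 0.0019 [0.6835 0.2578 0.115 ] [0.6848 0.2595 0.115 ]
tubeR [ 0.5738 -0.1425  0.1144] 0.0036 [ 0.5753 -0.1414  0.115 ] [ 0.572  -0.1429  0.115 ]
yaw -15.157412310085377 0.4136562454829863 [0.62938683 0.05818933 0.115     ]
```

The top view shows the red lever from the bolt at about (268,195) to the ball at (315.5,232). The two views agree on the ball within 1 mm at z≈0.114, and the ball lies 137 mm from the pivot. The lever is 22° out from the tube, which fits the description. The free-space approach comes first, with the fingers shut.

Request:
send_rows:
  motion:
    - [[-13, -34, 0], 0]
    - [[-13, -34, 0], 0]
    - [[-13, -34, 0], 0]
    - [[-13, -34, 0], 0]
    - [[-13, -34, 0], 0]
  gripper: 1

```text
time_s: 1.32
position: [0.2997, -0.5062, 0.222]
tcp_rot: [[0.23, -0.973, -0.002], [-0.973, -0.23, -0.007], [0.007, 0.003, -1.0]]
force: [1.5, -0.8, 0.4]
opening: 0.707
```

Request:
send_rows:
  motion:
    - [[-13, -34, 0], 0]
    - [[-13, -34, 0], 0]
    - [[-13, -34, 0], 0]
    - [[-13, -34, 0], 0]
    - [[-13, -34, 0], 0]

```text
time_s: 1.73
position: [0.4567, -0.3983, 0.2217]
tcp_rot: [[0.229, -0.974, -0.001], [-0.973, -0.229, -0.009], [0.008, 0.003, -1.0]]
force: [0.8, -0.8, -0.4]
opening: 0.322
```

Request:
send_rows:
  motion:
    - [[-37, -13, 0], 0]
    - [[-37, -13, 0], 0]
    - [[-37, -13, 0], 0]
    - [[-37, -13, 0], 0]
    - [[-37, -13, 0], 0]

```text
time_s: 2.15
position: [0.4861, -0.2, 0.2195]
tcp_rot: [[0.229, -0.973, 0.008], [-0.973, -0.229, -0.016], [0.018, -0.004, -1.0]]
force: [0.2, 0.6, -0.3]
opening: 0.017
```

Request:
send_rows:
  motion:
    - [[-37, -13, 0], 0]
    - [[-37, -13, 0], 0]
    - [[-37, -13, 0], 0]
    - [[-37, -13, 0], 0]
    - [[-30, -10, 0], 0]

```text
time_s: 2.57
position: [0.5057, -0.0024, 0.2176]
tcp_rot: [[0.228, -0.974, 0.011], [-0.973, -0.228, -0.017], [0.019, -0.007, -1.0]]
force: [0.2, -1.0, -1.3]
opening: 0.002
```

Request:
send_rows:
  motion:
    - [[0, 0, 0], -0.12]
    - [[0, 0, 0], -0.12]
    - [[0, 0, 0], -0.12]
    - [[0, 0, 0], -0.12]
    - [[0, 0, 0], -0.12]

```text
time_s: 2.98
position: [0.5052, 0.0079, 0.2185]
tcp_rot: [[0.756, -0.655, 0.013], [-0.655, -0.756, -0.014], [0.019, 0.002, -1.0]]
force: [0.6, -0.5, -0.6]
opening: 0.004
```

Request:
send_rows:
  motion:
    - [[-14, -16, 0], -0.06]
    - [[-14, -16, 0], 0]
    - [[-14, -16, 0], 0]
    - [[-12, -14, 0], 0]
    - [[0, 0, 0], 0]

```text
time_s: 3.4
position: [0.5022, 0.0919, 0.2181]
tcp_rot: [[0.796, -0.605, 0.016], [-0.604, -0.797, -0.015], [0.021, 0.002, -1.0]]
force: [0.3, -0.9, -0.2]
opening: 0.009
```

```bash
cat > st.py <<'E'
from h import *
s=bot.read_state();p=s['position'];R=s['tcp_rot']
piv=np.array([.615,.1433]);out=np.radians(-37.5)
print('t',s['time_s'],'p',p.round(4),'head',np.degrees(np.arctan2(R[1,0],R[0,0])).round(2),'tilt',R[:,2].round(4),'F',s['force'].round(2),'Fx_tool',round(float(s['force']@R[:,0]),2),'joints',s['joint_positions'].round(1))
for a in(0,.16,.32):
    t=out+a;x=np.array([np.cos(t),np.sin(t)]);y=np.array([-x[1],x[0]])
    pad=piv-.110*y-.0055*x
    q=np.array([*(pad-.015*x),.097]);print(a,'tcp target',q.round(4),'in tool mm',(R.T@(q-p)*1000).round(1))
E
python3 st.py
```

```text
t 3.4 p [0.5022 0.0919 0.2181] head -37.19 tilt [ 0.0159 -0.0146 -0.9998] F [ 0.34 -0.88 -0.17] Fx_tool 0.8 joints [-1.7 21.5 99.1 -0.9 58.4 36. ]
0 tcp target [0.5318 0.0685 0.097 ] in tool mm [ 35.1   0.5 121.9]
0.16 tcp target [0.5448 0.0562 0.097 ] in tool mm [ 52.9   2.5 122.3]
0.32 tcp target [0.5595 0.0461 0.097 ] in tool mm [ 70.7   1.6 122.7]
```

Request:
send_rows:
  motion:
    - [[0, 0, 28], 0]
    - [[0, 0, 28], 0]
    - [[0, 0, 28], 0]
    - [[0, 0, 24], 0]
    - [[0, 0, 10], 0]

```text
time_s: 3.82
position: [0.5114, 0.0894, 0.1017]
tcp_rot: [[0.799, -0.6, 0.034], [-0.6, -0.8, -0.017], [0.037, -0.007, -0.999]]
force: [-0.6, -0.3, -1.3]
opening: 0.007
```

```bash
python3 st.py
python3 - <<'E'
from h import *
for n in('top','side'):
    c=capture(n);cv2.imwrite(f'pics/c_{n}.png',cv2.resize(c['image'][120:290,200:440],None,fx=3.3,fy=3.3,interpolation=2))
E
```

```text
t 3.8167 p [0.5114 0.0894 0.1017] head -36.89 tilt [ 0.0339 -0.0169 -0.9993] F [-0.64 -0.33 -1.26] Fx_tool -0.36 joints [ -1.9  32.3 104.7  -1.4  41.   36. ]
0 tcp target [0.5318 0.0685 0.097 ] in tool mm [28.7  4.5  5.7]
0.16 tcp target [0.5448 0.0562 0.097 ] in tool mm [46.4  6.5  6.3]
0.32 tcp target [0.5595 0.0461 0.097 ] in tool mm [64.3  5.7  7. ]
```

View pics/c_side.png

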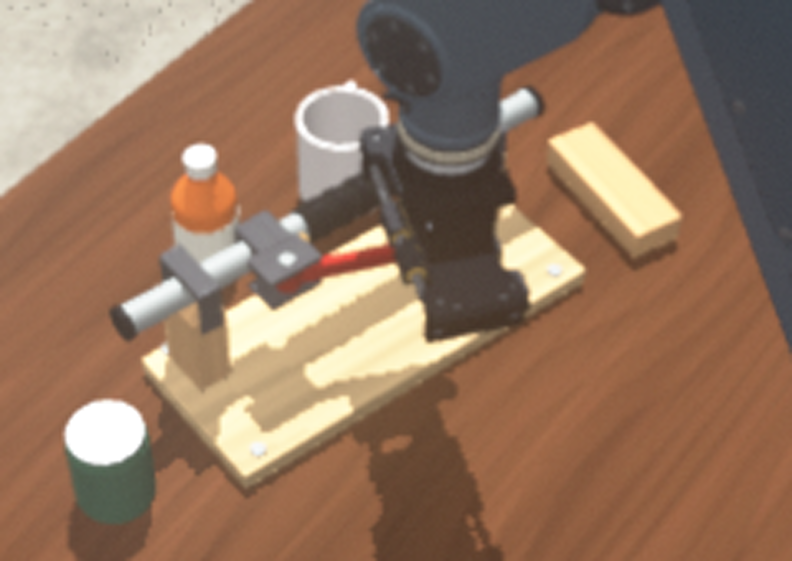

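View pics/c_top.png

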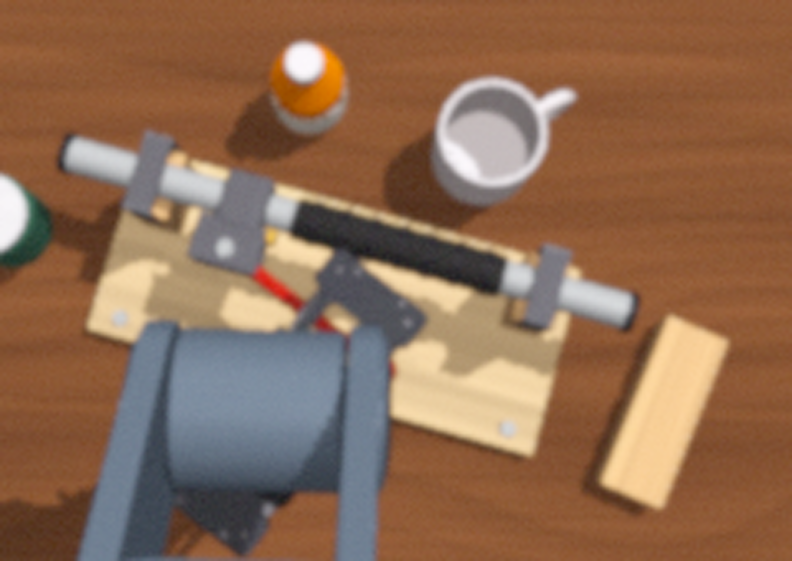

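Request:
send_rows:
  motion:
    - [[3, 2, 2], 0]
    - [[3, 2, 2], 0]
    - [[3, 1, 1], 0]
    - [[3, 0, 0], 0]
    - [[0, 0, 0], 0]

```text
time_s: 4.33
position: [0.5221, 0.0753, 0.1009]
tcp_rot: [[0.798, -0.601, 0.041], [-0.601, -0.799, -0.018], [0.043, -0.01, -0.999]]
force: [0.4, -0.6, 0.7]
opening: 0.002
```

```bash
python3 st.py
```

```text
t 4.3333 p [0.5221 0.0753 0.1009] head -36.96 tilt [ 0.0407 -0.0179 -0.999 ] F [ 0.43 -0.6   0.73] Fx_tool 0.73 joints [ -3.4  32.7 103.9  -1.3  41.   34.5]
0 tcp target [0.5318 0.0685 0.097 ] in tool mm [11.6 -0.4  4.4]
0.16 tcp target [0.5448 0.0562 0.097 ] in tool mm [29.4  1.7  5.2]
0.32 tcp target [0.5595 0.0461 0.097 ] in tool mm [47.2  0.8  6. ]
```

Request:
send_rows:
  motion:
    - [[2, 0, 4], 0]
    - [[2, 0, 4], 0]
    - [[2, 0, 3], 0]
    - [[2, 0, 0], 0]
    - [[0, 0, 0], 0]

```text
time_s: 4.75
position: [0.5311, 0.0695, 0.091]
tcp_rot: [[0.798, -0.601, 0.045], [-0.601, -0.799, -0.018], [0.047, -0.012, -0.999]]
force: [0.4, -0.5, 0.4]
opening: 0.008
```

```bash
python3 st.py
```

```text
t 4.75 p [0.5311 0.0695 0.091 ] head -36.98 tilt [ 0.0448 -0.0181 -0.9988] F [ 0.36 -0.5   0.35] Fx_tool 0.6 joints [ -4.   34.1 103.3  -1.3  40.1  34. ]
0 tcp target [0.5318 0.0685 0.097 ] in tool mm [ 1.4  0.3 -6. ]
0.16 tcp target [0.5448 0.0562 0.097 ] in tool mm [19.1  2.3 -5.2]
0.32 tcp target [0.5595 0.0461 0.097 ] in tool mm [37.   1.5 -4.3]
```

Request:
send_rows:
  motion:
    - [[3, 0, -1], -0.02]
    - [[3, 0, -1], -0.02]
    - [[3, 0, -1], -0.02]
    - [[3, 0, 0], -0.02]
    - [[3, 0, 0], -0.02]

```text
time_s: 5.17
position: [0.5394, 0.0619, 0.0937]
tcp_rot: [[0.859, -0.51, 0.034], [-0.51, -0.86, -0.016], [0.037, -0.003, -0.999]]
force: [-2.4, 1.4, 1.5]
opening: 0.007
```

```bash
python3 st.py
```

```text
t 5.1667 p [0.5394 0.0619 0.0937] head -30.68 tilt [ 0.0339 -0.0161 -0.9993] F [-2.39  1.45  1.46] Fx_tool -2.74 joints [ -4.8  34.3 101.7  -1.1  42.   26.7]
0 tcp target [0.5318 0.0685 0.097 ] in tool mm [-9.8 -1.9 -3.7]
0.16 tcp target [0.5448 0.0562 0.097 ] in tool mm [ 7.6  2.1 -3. ]
0.32 tcp target [0.5595 0.0461 0.097 ] in tool mm [25.5  3.2 -2.4]
```

Request:
send_rows:
  motion:
    - [[4, 0.5, 0], -0.03]
    - [[4, 0.5, 0], -0.03]
    - [[4, 0.5, 0], -0.03]
    - [[3, 0.5, 0], -0.02]
    - [[3, 0, 0], -0.02]

```text
time_s: 5.58
position: [0.5467, 0.0548, 0.0937]
tcp_rot: [[0.923, -0.384, 0.016], [-0.384, -0.923, -0.01], [0.018, 0.003, -1.0]]
force: [-4.3, 1.6, 3.0]
opening: 0.003
```

```bash
python3 st.py
```

```text
t 5.5833 p [0.5467 0.0548 0.0937] head -22.59 tilt [ 0.0156 -0.0102 -0.9998] F [-4.3   1.56  3.03] Fx_tool -4.51 joints [ -5.7  34.9 100.   -0.7  44.2  17.4]
0 tcp target [0.5318 0.0685 0.097 ] in tool mm [-19.   -6.9  -3.7]
0.16 tcp target [0.5448 0.0562 0.097 ] in tool mm [-2.3 -0.6 -3.3]
0.32 tcp target [0.5595 0.0461 0.097 ] in tool mm [15.2  3.1 -3. ]
```

Request:
send_rows:
  motion:
    - [[4, 0.5, 0], -0.01]
    - [[4, 0.5, 0], -0.01]
    - [[4, 0.5, 0], -0.01]
    - [[3, 0.5, 0], -0.01]
    - [[3, 0, 0], -0.01]

```text
time_s: 6.0
position: [0.5583, 0.0478, 0.0938]
tcp_rot: [[0.943, -0.332, 0.003], [-0.332, -0.943, -0.007], [0.005, 0.005, -1.0]]
force: [-5.5, 1.6, 4.8]
opening: 0.005
```

```bash
python3 st.py
```

```text
t 6.0 p [0.5583 0.0478 0.0938] head -19.37 tilt [ 0.0032 -0.0068 -1.    ] F [-5.48  1.63  4.75] Fx_tool -5.69 joints [-6.3 35.7 97.8 -0.5 46.2 13.4]
0 tcp target [0.5318 0.0685 0.097 ] in tool mm [-31.8 -10.7  -3.4]
0.16 tcp target [0.5448 0.0562 0.097 ] in tool mm [-15.5  -3.4  -3.3]
0.32 tcp target [0.5595 0.0461 0.097 ] in tool mm [ 1.8  1.2 -3.2]
```

Request:
send_rows:
  motion:
    - [[2.5, 0, 0], 0]
    - [[2.5, 0, 0], 0]
    - [[2, 0, 0], 0]
    - [[2, 0, 0], 0]
    - [[2, 0, 0], 0]

```text
time_s: 6.42
position: [0.5631, 0.0455, 0.0938]
tcp_rot: [[0.944, -0.329, -0.012], [-0.329, -0.944, -0.003], [-0.011, 0.007, -1.0]]
force: [-6.9, 3.9, 4.6]
opening: 0.004
```

```bash
python3 st.py
```

```text
t 6.4167 p [0.5631 0.0455 0.0938] head -19.19 tilt [-0.0123 -0.0032 -0.9999] F [-6.88  3.86  4.56] Fx_tool -7.81 joints [-6.6 36.2 96.5 -0.4 48.  12.9]
0 tcp target [0.5318 0.0685 0.097 ] in tool mm [-37.2 -11.4  -2.9]
0.16 tcp target [0.5448 0.0562 0.097 ] in tool mm [-20.9  -4.1  -3.1]
0.32 tcp target [0.5595 0.0461 0.097 ] in tool mm [-3.6  0.6 -3.2]
```

Request:
send_rows:
  motion:
    - [[2.5, 0, 0], 0]
    - [[2.5, 0, 0], 0]
    - [[2.5, 0, 0], 0]
    - [[2.5, 0, 0], 0]
    - [[2.5, 0, 0], 0]

```text
time_s: 6.83
position: [0.5623, 0.0456, 0.094]
tcp_rot: [[0.945, -0.325, -0.042], [-0.325, -0.946, 0.005], [-0.041, 0.009, -0.999]]
force: [-8.1, 4.7, 6.2]
opening: -0.0
```

```bash
python3 st.py
python3 - <<'E'
from h import *
for n in('top','side'):
    c=capture(n);cv2.imwrite(f'pics/d_{n}.png',cv2.resize(c['image'][120:290,200:440],None,fx=3.3,fy=3.3,interpolation=2))
E
python3 st.py|head -1
```

```text
t 6.8333 p [0.5623 0.0456 0.094 ] head -19.0 tilt [-0.0423  0.0045 -0.9991] F [-8.12  4.67  6.16] Fx_tool -9.44 joints [-6.7 36.7 95.3 -0.  50.5 12.3]
0 tcp target [0.5318 0.0685 0.097 ] in tool mm [-36.4 -11.7  -1.6]
0.16 tcp target [0.5448 0.0562 0.097 ] in tool mm [-20.2  -4.3  -2.2]
0.32 tcp target [0.5595 0.0461 0.097 ] in tool mm [-2.9  0.5 -2.8]
t 6.9333 p [0.5623 0.0456 0.094 ] head -19.0 tilt [-0.0423  0.0046 -0.9991] F [-7.35  4.63  8.36] Fx_tool -8.8 joints [-6.7 36.7 95.3 -0.  50.5 12.3]
```

View pics/d_top.png

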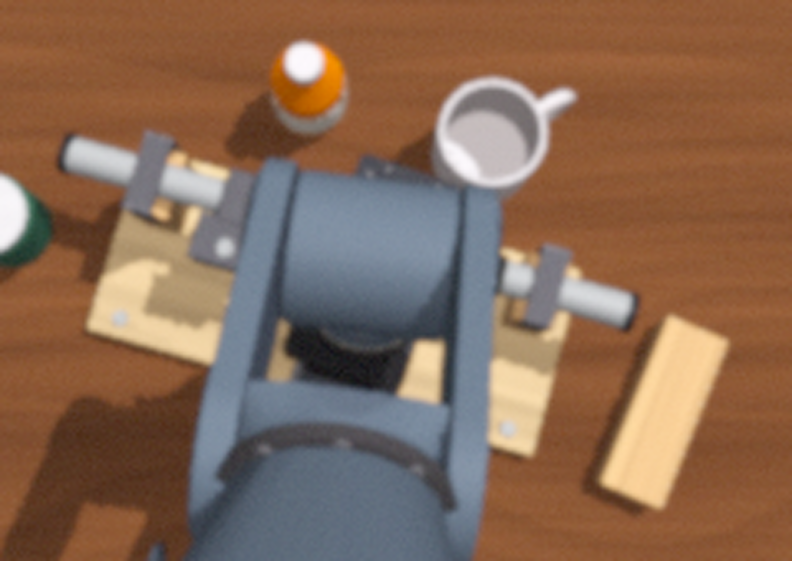

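View pics/d_side.png

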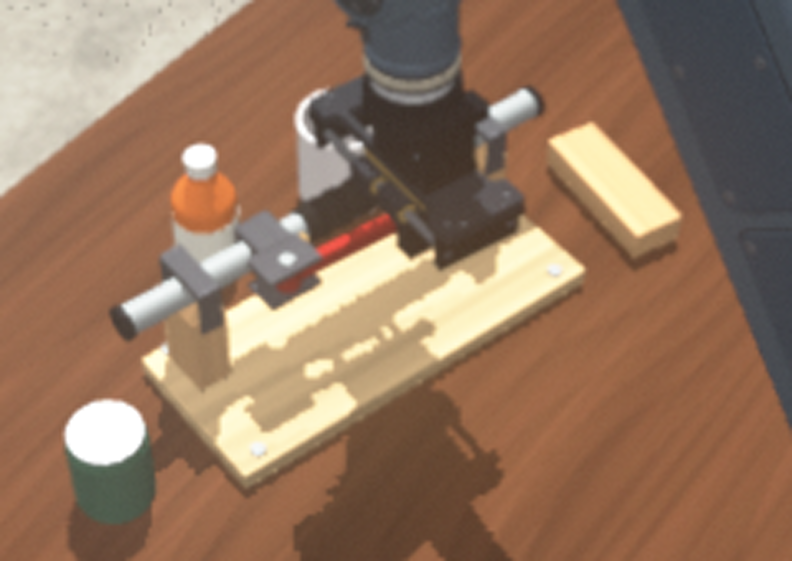

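Request:
send_rows:
  motion:
    - [[2.2, 0, -0.5], 0]
    - [[2.2, 0, -0.5], 0]
    - [[2.2, 0, -0.5], 0]
    - [[2.2, 0, -0.5], 0]
    - [[2.2, 0, -0.5], 0]

```text
time_s: 7.35
position: [0.5614, 0.0458, 0.0945]
tcp_rot: [[0.944, -0.322, -0.07], [-0.322, -0.947, 0.012], [-0.07, 0.011, -0.998]]
force: [-6.4, 3.9, 4.1]
opening: 0.007
```

```bash
python3 st.py
```

```text
t 7.35 p [0.5614 0.0458 0.0945] head -18.81 tilt [-0.0695  0.0117 -0.9975] F [-6.41  3.95  4.08] Fx_tool -7.61 joints [-6.8 37.1 94.2  0.2 52.8 11.8]
0 tcp target [0.5318 0.0685 0.097 ] in tool mm [-35.5 -11.9  -0.2]
0.16 tcp target [0.5448 0.0562 0.097 ] in tool mm [-19.3  -4.4  -1.2]
0.32 tcp target [0.5595 0.0461 0.097 ] in tool mm [-2.1  0.4 -2.4]
```

Run:
```python
from h import *
for i in range(10):
    capture('top')
    if i%3==0:
        s=bot.read_state();print(s['time_s'],s['position'].round(4),s['force'].round(1),s['tcp_rot'][:,2].round(3))
```

```text
7.4 [0.5615 0.0458 0.0945] [-6.2  4.   4.4] [-0.07   0.012 -0.997]
7.55 [0.5614 0.0459 0.0945] [-6.7  3.5  3.7] [-0.069  0.012 -0.998]
7.7 [0.5614 0.0458 0.0945] [-7.4  4.   3. ] [-0.069  0.012 -0.998]
7.85 [0.5614 0.0459 0.0945] [-6.8  3.8  4.1] [-0.069  0.012 -0.998]
```

Request:
send_rows:
  motion:
    - [[-8, -3, 0], 0.03]
    - [[-12, -4, 0], 0.03]
    - [[-14, -5, 0], 0.04]
    - [[-14, -5, 0], 0.04]
    - [[-14, -5, 0], 0.04]

```text
time_s: 8.27
position: [0.5147, 0.0859, 0.0969]
tcp_rot: [[0.868, -0.491, -0.068], [-0.492, -0.871, 0.006], [-0.062, 0.028, -0.998]]
force: [-0.1, -0.2, 0.2]
opening: 0.005
```

Request:
send_rows:
  motion:
    - [[-5, -2, 0], 0]
    - [[0, 0, 0], 0]
    - [[0, 0, 0], 0]
    - [[0, 0, 0], 0]
    - [[0, 0, 0], 0]

```text
time_s: 8.68
position: [0.5173, 0.089, 0.0977]
tcp_rot: [[0.872, -0.486, -0.056], [-0.487, -0.873, 0.003], [-0.051, 0.025, -0.998]]
force: [-0.0, -0.1, 0.5]
opening: 0.003
```

```bash
python3 st.py
python3 - <<'E'
from h import *
for n in('top','side'):
    c=capture(n);cv2.imwrite(f'pics/e_{n}.png',cv2.resize(c['image'][120:290,200:440],None,fx=3.3,fy=3.3,interpolation=2))
E
```

```text
t 8.6833 p [0.5173 0.089  0.0977] head -29.17 tilt [-0.0561  0.0032 -0.9984] F [-0.03 -0.08  0.51] Fx_tool -0.01 joints [-2.500e+00  3.440e+01  1.003e+02  1.000e-01  4.850e+01  2.660e+01]
0 tcp target [0.5318 0.0685 0.097 ] in tool mm [22.6 10.9 -0.2]
0.16 tcp target [0.5448 0.0562 0.097 ] in tool mm [39.9 15.3 -0.9]
0.32 tcp target [0.5595 0.0461 0.097 ] in tool mm [57.7 16.9 -1.8]
```

View pics/e_top.png

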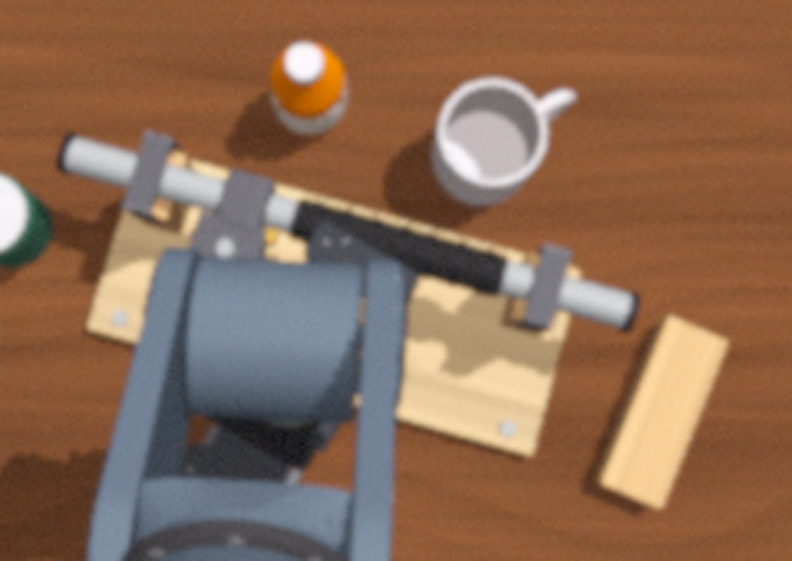

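View pics/e_side.png

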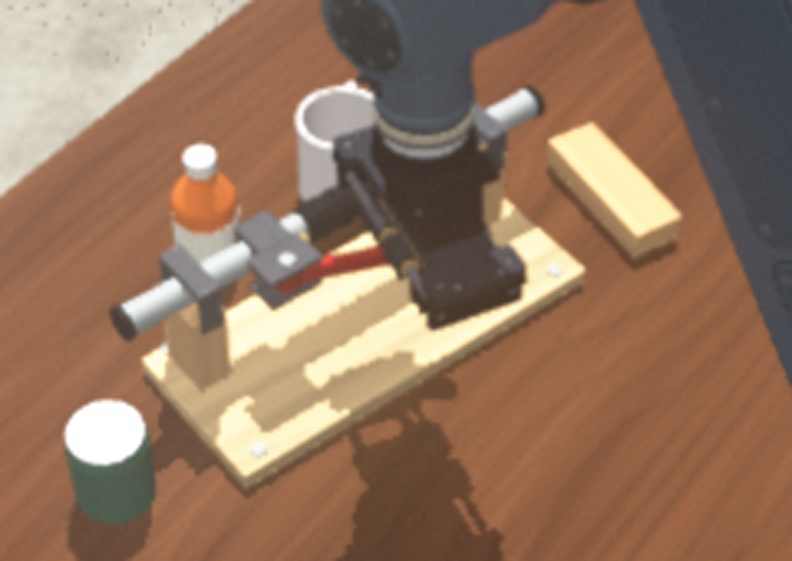

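The side view shows the lever back out, with the blade passing (400,250) as at the start. The contact force is about 0 and the fingers are clear by roughly 18 mm. The second press comes next.

Request:
send_rows:
  motion:
    - [[3, 3, 1], 0]
    - [[3, 3, 1], 0]
    - [[3, 3, 1], 0]
    - [[3, 2, 0], 0]
    - [[3, 0, 0], 0]

```text
time_s: 9.2
position: [0.5256, 0.0695, 0.0936]
tcp_rot: [[0.872, -0.487, -0.057], [-0.487, -0.873, 0.003], [-0.051, 0.025, -0.998]]
force: [0.9, 0.0, 0.1]
opening: 0.005
```

Request:
send_rows:
  motion:
    - [[4, 0, 0], -0.01]
    - [[4, 0, 0], -0.01]
    - [[4, 0, 0], -0.01]
    - [[4, 0, 0], -0.01]
    - [[4, 0, 0], -0.01]

```text
time_s: 9.62
position: [0.5402, 0.0593, 0.0921]
tcp_rot: [[0.896, -0.439, -0.067], [-0.44, -0.898, 0.004], [-0.062, 0.026, -0.998]]
force: [-4.0, -0.0, 3.3]
opening: 0.008
```

```bash
python3 st.py
```

```text
t 9.6167 p [0.5402 0.0593 0.0921] head -26.14 tilt [-0.0674  0.0042 -0.9977] F [-4.04 -0.02  3.33] Fx_tool -3.82 joints [-5.4 36.1 97.3 -0.2 50.4 20.8]
0 tcp target [0.5318 0.0685 0.097 ] in tool mm [-11.9  -4.4  -4.3]
0.16 tcp target [0.5448 0.0562 0.097 ] in tool mm [ 5.1  0.9 -5.2]
0.32 tcp target [0.5595 0.0461 0.097 ] in tool mm [22.8  3.5 -6.3]
```

Request:
send_rows:
  motion:
    - [[4, 0.5, -0.5], -0.02]
    - [[4, 0.5, -0.5], -0.02]
    - [[4, 0.5, -0.5], -0.02]
    - [[4, 0.5, -0.5], -0.02]
    - [[4, 0.5, -0.5], -0.02]

```text
time_s: 10.03
position: [0.553, 0.0502, 0.0923]
tcp_rot: [[0.938, -0.337, -0.081], [-0.338, -0.941, 0.007], [-0.079, 0.02, -0.997]]
force: [-5.0, 1.2, 3.0]
opening: 0.003
```

Request:
send_rows:
  motion:
    - [[4, 0.5, 0], -0.01]
    - [[4, 0.5, 0], -0.01]
    - [[3, 0.5, 0], -0.01]
    - [[3, 0, 0], 0]
    - [[3, 0, 0], 0]

```text
time_s: 10.45
position: [0.5601, 0.0466, 0.0923]
tcp_rot: [[0.948, -0.301, -0.104], [-0.301, -0.954, 0.014], [-0.103, 0.018, -0.995]]
force: [-9.8, 2.2, 9.8]
opening: 0.005
```

```bash
python3 st.py
```

```text
t 10.45 p [0.5601 0.0466 0.0923] head -17.6 tilt [-0.1037  0.0139 -0.9945] F [-9.85  2.15  9.82] Fx_tool -10.99 joints [-6.7 37.9 93.   0.1 55.2 10.8]
0 tcp target [0.5318 0.0685 0.097 ] in tool mm [-33.9 -12.3  -1.4]
0.16 tcp target [0.5448 0.0562 0.097 ] in tool mm [-17.9  -4.5  -3. ]
0.32 tcp target [0.5595 0.0461 0.097 ] in tool mm [-0.9  0.7 -4.6]
```

Request:
send_rows:
  motion:
    - [[2.5, 0, -0.5], 0]
    - [[2.5, 0, -0.5], 0]
    - [[2.5, 0, -0.5], 0]
    - [[2.5, 0, -0.5], 0]
    - [[2.5, 0, -0.5], 0]

```text
time_s: 10.87
position: [0.5589, 0.0468, 0.093]
tcp_rot: [[0.947, -0.293, -0.135], [-0.293, -0.956, 0.021], [-0.136, 0.02, -0.991]]
force: [-6.9, 2.0, 4.5]
opening: 0.007
```

```bash
python3 st.py;  python3 - <<'E'
from h import *
for n in('top','side'):
    c=capture(n);cv2.imwrite(f'pics/f_{n}.png',cv2.resize(c['image'][120:290,200:440],None,fx=3.3,fy=3.3,interpolation=2))
for i in range(10):
    capture('top')
    if i%3==0:
        s=bot.read_state();print(s['time_s'],s['position'].round(4),s['force'].round(1),s['tcp_rot'][:,2].round(3))
E
```

```text
t 10.8667 p [0.5589 0.0468 0.093 ] head -17.19 tilt [-0.1355  0.0205 -0.9906] F [-6.93  1.95  4.54] Fx_tool -7.74 joints [-6.8 38.4 91.7  0.3 57.8 10.2]
0 tcp target [0.5318 0.0685 0.097 ] in tool mm [-32.5 -12.8   0.2]
0.16 tcp target [0.5448 0.0562 0.097 ] in tool mm [-16.7  -4.8  -1.8]
0.32 tcp target [0.5595 0.0461 0.097 ] in tool mm [ 0.3  0.5 -4.1]
11.0167 [0.5589 0.0468 0.093 ] [-7.3  2.   4.9] [-0.135  0.02  -0.991]
11.1667 [0.5589 0.0467 0.093 ] [-6.3  2.9  4.9] [-0.135  0.02  -0.991]
11.3167 [0.5589 0.0468 0.093 ] [-6.9  1.3  5.3] [-0.135  0.02  -0.991]
11.4667 [0.5589 0.0468 0.093 ] [-7.7  1.7  4.7] [-0.135  0.02  -0.991]
```

View pics/f_side.png

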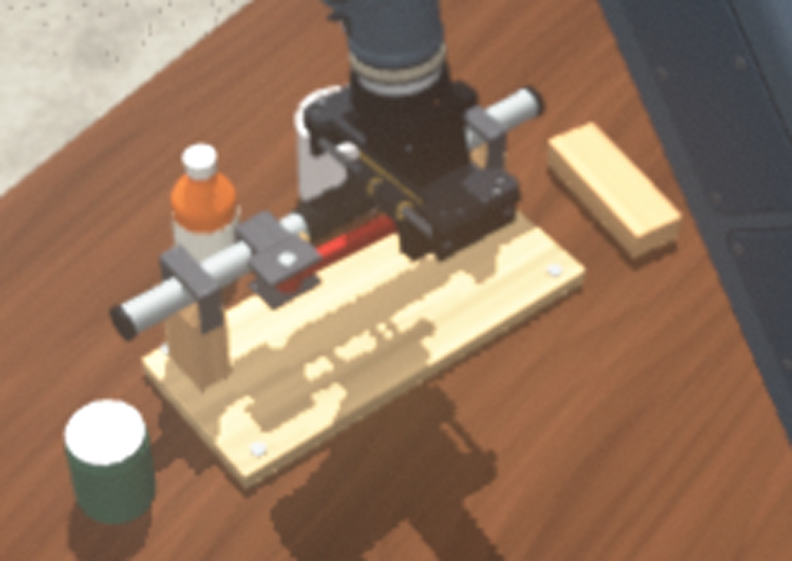

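View pics/f_top.png

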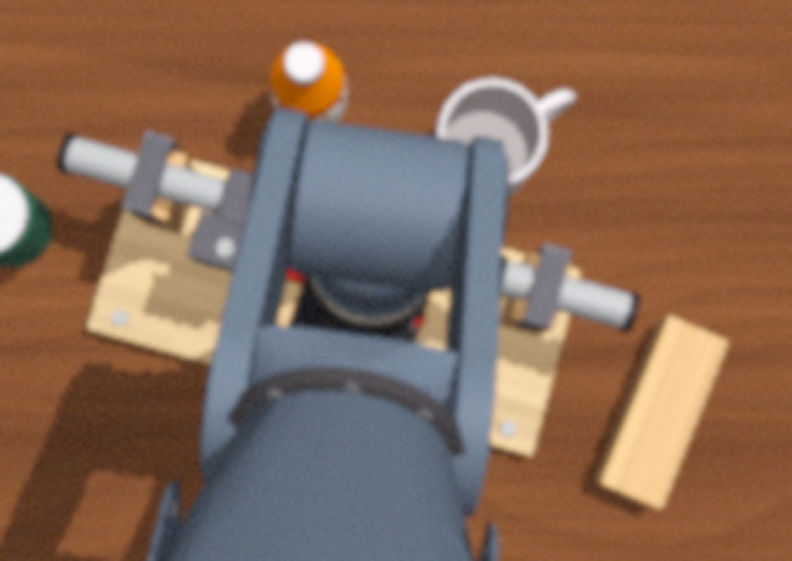

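Run:
```python
from h import *
from scipy.optimize import brentq
piv=np.array([.615,.1433]);out=np.radians(-37.5)
D={'p1 6.42':([.5631,.0455,.0938],[.944,-.329,-.011],[-.012,-.003,-1]),'6.83':([.5623,.0456,.094],[.945,-.325,-.041],[-.0423,.0045,-.9991]),
'7.35':([.5614,.0458,.0945],[.944,-.322,-.07],[-.0695,.0117,-.9975]),'10.45':([.5601,.0466,.0923],[.948,-.301,-.103],[-.1037,.0139,-.9945]),'10.87':([.5589,.0468,.093],[.947,-.293,-.136],[-.1355,.0205,-.9906])}
for k,(p,x,z) in D.items():
    p,x,z=map(np.array,(p,x,z));y=np.cross(z,x)
    pts=[p+.015*x+w*y-z*s for w in(-.0095,.0095) for s in np.linspace(0,.04,81)]
    pts=np.array([q for q in pts if .106<=q[2]<=.124])
    def pen(a):
        n=np.array([np.cos(out+a),np.sin(out+a)]);return max((pts[:,:2]-piv)@n)+.0055
    a=brentq(pen,-.2,.7);print(k,round(a,4))
c=capture('top')
for a in(.28,.30,.32,.34):
    t=out+a;yv=np.array([-np.sin(t),np.cos(t)]);b=piv-.137*yv
    q=proj(c,[[*b,.115]])[0];print(a,'ball crop',((q-[200,120]+.5)*3.3-.5).round(1))
cv2.imwrite('pics/g.png',cv2.resize(c['image'][190:240,300:360],None,fx=12,fy=12,interpolation=2))
```

```text
p1 6.42 0.3591
6.83 0.3603
7.35 0.3591
10.45 0.3551
10.87 0.3527
0.28 ball crop [407.7 322. ]
0.3 ball crop [409.1 318.4]
0.32 ball crop [410.5 314.8]
0.34 ball crop [411.7 311.1]
```

View pics/g.png

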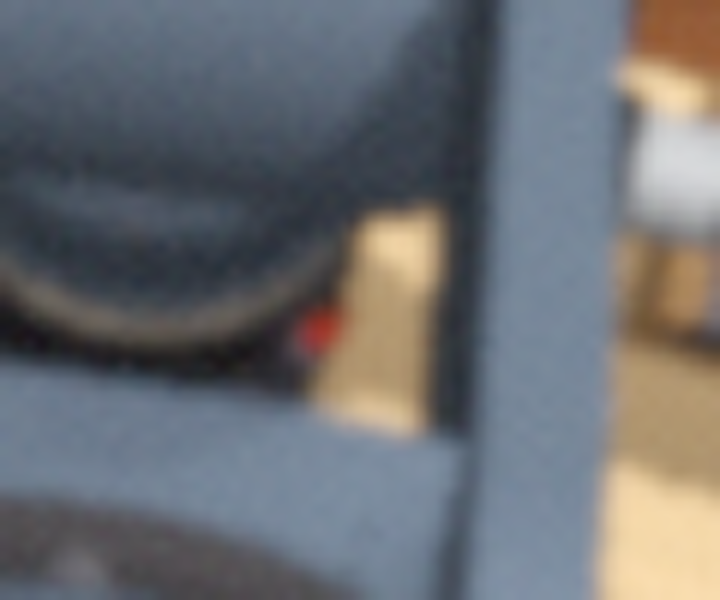

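Request:
send_rows:
  motion:
    - [[3.4, 0, -0.3], 0]
    - [[3.4, 0, -0.3], 0]
    - [[3.4, 0, -0.3], 0]
    - [[3.4, 0, -0.3], 0]
    - [[3.4, 0, -0.3], 0]

```text
time_s: 11.93
position: [0.5578, 0.0469, 0.0936]
tcp_rot: [[0.942, -0.285, -0.176], [-0.284, -0.958, 0.029], [-0.177, 0.023, -0.984]]
force: [-8.7, 2.1, 8.2]
opening: 0.005
```

```bash
python3 st.py;  python3 - <<'E'
from h import *
for i in range(7):
    capture('side')
    if i%3==0:
        s=bot.read_state();print(s['time_s'],s['position'].round(4),s['force'].round(1),s['tcp_rot'].round(3).tolist())
E
```

```text
t 11.9333 p [0.5578 0.0469 0.0936] head -16.78 tilt [-0.1758  0.0287 -0.984 ] F [-8.72  2.07  8.16] Fx_tool -10.25 joints [-6.9 39.1 90.1  0.5 61.   9.5]
0 tcp target [0.5318 0.0685 0.097 ] in tool mm [-31.2 -13.3   1.8]
0.16 tcp target [0.5448 0.0562 0.097 ] in tool mm [-15.5  -5.2  -0.8]
0.32 tcp target [0.5595 0.0461 0.097 ] in tool mm [ 1.3  0.3 -3.7]
11.9833 [0.5578 0.0468 0.0936] [-10.    2.3   8. ] [[0.942, -0.285, -0.176], [-0.284, -0.958, 0.029], [-0.177, 0.023, -0.984]]
12.1333 [0.5578 0.0469 0.0936] [-9.6  2.9  7.5] [[0.942, -0.285, -0.176], [-0.284, -0.958, 0.029], [-0.176, 0.023, -0.984]]
12.2833 [0.5578 0.0469 0.0936] [-8.3  1.9  7.8] [[0.942, -0.285, -0.175], [-0.284, -0.958, 0.029], [-0.176, 0.023, -0.984]]
```

```bash
python3 -c "
from rig import bot
print(bot.hand_in()); s=bot.read_state(); print(s['time_s'],s['position'],s['force'])"
```

```text
the job is handed in; nothing more can be done
None
the job is handed in; nothing more can be done
```

I pressed the brake lever in to its stop with the back of the closed fingers, let it spring fully back out, and pressed it in again. I handed the job in at about 12.3 s while still holding it at the stop.

- **First press:** I held it at the stop for about 1.4 s with 8–10 N. The stop showed as the finger no longer advancing while the push went on.
- **Release:** The contact force dropped to about 0 with the fingers about 18 mm clear. The side picture showed the lever back at its starting line.
- **Final hold:** The pose was steady to 0.1 mm for 0.35 s. The finger pressed sideways with about 9–10 N, against about 7 N from the spring. In the last pictures the mug, glue, tin and offcut looked unmoved.

Some checks were less clean:

- **Lever angle:** The angle worked out from the finger pose read 0.355–0.36 rad at the stop, not 0.32. I put this down to the calibration and the assumed finger thickness. On the second press it read 0.353–0.355, so I pressed a little harder before handing in.
- **View of the ball:** The ball at the lever's end was mostly hidden in the top view, so the picture could not confirm the final angle.
- **Tool tilt:** The tool tilted up to about 10° during the holds. I estimate about 12 mm of clearance between the gripper's body and the tallest part of the handle.
- **Vertical force:** About 8 N upward also showed at the end. I took it to be friction against the lever.

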